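Put the hardness samples away in their nests

ROBOT

A 7-joint arm with a two-finger parallel gripper is mounted at the origin on the work surface. World frame = base frame: x ahead of the robot, y to its left, z up, the work surface at z = 0. Lengths are in mm, angles in rad, forces in N, time in s.
With the tool pointing down it reaches from about 400 to 875 mm from the base axis. Payload 4.4 kg.
Tool frame: the origin (TCP) lies at the very end of the fingers, on their centre line; the grasp point (between the pads) lies 19 mm behind it; z points along the fingers, y is the line along which they close (so a half turn about z gives the same grasp; the last joint's range is limited). The gripper opens to 85 mm and grips with 20 to 120 N. Pads are 22 mm wide; open, the fingers measure 114 mm over their backs; the gripper's body (76 mm by 85 mm) begins 54 mm behind the grasp point. The pads swing forward as they close: fully open they stand 13 mm farther back than shut.
Start: joints at [1.035, 0.628, 0.038, 1.517, -0.027, 0.996, -0.02], TCP at [294.288, -579.579, 231.313] pointing down, gripper open.
Joint ranges: [-3.06, 3.06], [-0.37, 2.12], [-1.25, 1.32], [0.18, 2.47], [-1.1, 4.24], [0.23, 1.98], [-2.94, 2.94]. Speed limits (rad/s): [2.57, 2.57, 3.14, 3.14, 3.14, 3.14, 3.14].

INTERFACE

Orientations are given as [roll, pitch, yaw] about the fixed x, y, z axes, in that order (R = Rz(yaw) Ry(pitch) Rx(roll)).
In Python, from cell import monitor, viewer, workorder gives the robot as it stands.
- The arm moves only by the tool arm_command, never from a script. Its argument "series" is one flat list of numbers, 5 for each row, row after row: the opening in per cent of the stroke, from 0 (shut) to 100 (fully open), then the shift along the tool's x, y, z in cm, then the turn about the tool's z in degrees. In form: [claw, x, y, z, roll, claw, x, y, z, roll, ...]. A call has exactly 5 rows; each row is the pose to reach, as a shift and turn from the pose commanded when the call began, along the tool's axes at that moment; what a row does not reach only later rows make up. A row lasts 1/12 s, in which the tool goes at most 41.7 mm and 7.16 degrees, less where a joint would pass 70% of its speed; a pose out of reach is approached as far as the arm can. A call with a gripper value outside its range is refused whole. The fingers move at their own pace and stop on an object; the grip force is fixed at half the most. Time passes only in rows, so rows that repeat a pose let the fingers close, or fill a call up. It gives the time, the measured TCP pose, the force, the opening and the grip force at its end, in the units of the state.
- monitor.read_state(): the state, without advancing time (a new reading comes with each control period).
- viewer.get_image(name): name is "scene" or "top"; returns (picture, depth): 384x512x3 uint8, red, green, blue; 384x512 float32, mm along the optical axis (not along the pixel's ray), 0 where there is no reading.
- viewer.camera_model(name): a dict with "mtx" (3x3 intrinsics, pixels), "dist_coeffs" ([k1, k2, p1, p2, k3] as OpenCV has them; the pictures are not rectified), "R" (3x3) and "t" (3): a world point X has camera coordinates R X + t. Camera axes: x right, y down, z forward; pixel columns grow to the right and rows downward; lengths in mm; the calibration is good to about 2 mm. A picture is of the moment at which its call begins. camera_model takes no time and is no camera call.
- workorder.finish_job(): hands the job in; it is judged then, once.
The state is a dict: "clock": time; "qpos": joint angles; "qd": joint speeds; "tau": joint torques, N m; "eef_pos": TCP position; "tool_rot": TCP orientation; "force": force on the tool from outside, world axes, zero at the start; "torque": the same for the moment, N m; "width": finger opening in mm; "gripper_force": force on a finger pad.
Only numpy, scipy, OpenCV 4.12 (cv2) and the standard library are available. Lean on these libraries where they do the work, as an engineer would, in place of code of your own. Each camera call takes 0.05 s, during which the arm holds its last target. There are 200 camera calls.

TASK

The hardness tests are done: put each of the four samples lying on the bench (large disc, small round mount, square block, oblong bar) into the empty nest of its own shape and size. Each must end flat on the floor of its nest, top face still up, about central, with the square and the bar lined up with the sides of their nests. Leave the amber bottle standing where it is.

Things in the scene. Friction and masses are not known exactly. Their poses are not given: they have to be found in the camera images.
- disc: Large round steel sample, a plain disc of 52 mm diameter, 22 mm tall, loose, flat on the bench. Origin: centre of its underside, z up.
- mount: Small round sample: a white resin cylinder of 32 mm diameter with a small steel chip in its top face, 22 mm tall, loose, flat on the bench. Origin: centre of its underside, z up.
- square: Square steel sample, 40 x 40 mm (x, y), 22 mm tall, loose, flat on the bench. Origin: centre of its underside, z up; x and y are square to its sides.
- bar: Oblong steel bar sample, 82 mm long (x) and 26 mm wide (y), 22 mm tall, loose, flat on the bench. Origin: centre of its underside, z up.
- disc_nest: Nest for the large disc: round recess of 70 mm diameter, 80 mm outside. Fixed low tray of grey plastic with a dark grey lined floor: floor 4 mm and rim top 10 mm above the bench, rim wall 5 mm thick. Origin: centre of its underside on the bench, z up.
- mount_nest: Nest for the small round sample: round recess of 50 mm diameter, 60 mm outside. Fixed low tray of grey plastic with a dark grey lined floor: floor 4 mm and rim top 10 mm above the bench, rim wall 5 mm thick. Origin: centre of its underside on the bench, z up.
- square_nest: Nest for the square sample: square recess of 58 x 58 mm, 68 mm outside. Fixed low tray of grey plastic with a dark grey lined floor: floor 4 mm and rim top 10 mm above the bench, rim wall 5 mm thick. Origin: centre of its underside on the bench, z up, x and y square to its sides.
- bar_nest: Nest for the bar: oblong recess 100 mm long (x) and 44 mm wide (y), 110 x 54 mm outside. Fixed low tray of grey plastic with a dark grey lined floor: floor 4 mm and rim top 10 mm above the bench, rim wall 5 mm thick. Origin: centre of its underside on the bench, z up.
- bottle: Amber bottle with a white cap, 48 mm diameter, 120 mm tall, standing loose among the samples; not to be moved. Origin: centre of its underside.
There are look-alikes about, which are no part of the job. Leave any black look-alike of the mount alone.

How it is judged:
By the outcome, as a careful person would: the job done as asked, in the order asked, and still so for the second after the job is handed in, with the robot touching nothing.
It also fails if it takes over 128 s, if anything falls off the work surface, if the arm or the gripper's body presses on something with over 40 N, if the wrist force passes 120 N, or if a joint passes its speed limit or range.

## Working session

There is one attempt and no reset: what is moved stays moved. The work goes in short steps, Python scripts to look and compute and a tool call to move; the robot and the scene stay as the last step left them, time stands still between calls to the robot, and variables do not carry over. Pictures are saved under pics/ and viewed, at most 14 in all, crops included, and the job is handed in when it is done.

Besides the shell and the picture viewer there is one more tool, called after ">>>" as name(argument=value, ...) on one line, values as JSON. arm_command: Moves the arm, as the interface text tells. Its arguments: {"type":"object","properties":{"series":{"type":"array","items":{"type":"number"}}},"required":["series"]}

```bash
ls; mkdir -p pics; python3 - <<'E'
from cell import monitor, viewer
import cv2,numpy as np,pickle
s=monitor.read_state();print(s)
for n in("scene","top"):
    p,d=viewer.get_image(n);cv2.imwrite(f"pics/{n}0.png",p[:,:,::-1]);np.save(f"pics/{n}0d.npy",d)
    m=viewer.camera_model(n);print(n,m)
E
```

```text
pics
{'clock': 0.0, 'qpos': array([ 1.03521302,  0.62932499,  0.03843209,  1.51836939, -0.0270202 ,
        0.99631517, -0.02001766]), 'qd': array([ 1.49612441e-03, -1.07968647e-03,  1.24198256e-03,  1.19044689e-03,
        5.29158522e-05, -1.16140293e-03, -4.90958542e-04]), 'tau': array([-8.93617766e-05, -5.63389349e+01,  1.22642655e+00, -1.93441540e+01,
        1.10648770e-02,  1.05582591e-02,  2.10607664e-05]), 'eef_pos': array([ 294.00149929, -579.00296415,  230.40216623]), 'tool_rot': array([-3.13969316e+00,  1.45281984e-06,  4.69762605e-01]), 'force': array([-0.87018655, -0.32115991,  0.3411293 ]), 'torque': array([ 0.0709538 , -0.00241623,  0.02126153]), 'gripper_force': 0.0, 'width': 85.10595271586637}
scene {'mtx': array([[460.45777035,   0.        , 249.68388896],
       [  0.        , 460.45777035, 197.14091824],
       [  0.        ,   0.        ,   1.        ]]), 'dist_coeffs': array([-0.16954807,  0.        ,  0.        ,  0.        ,  0.        ]), 'R': array([[-0.28836044,  0.95741213, -0.01450033],
       [ 0.71587985,  0.20550756, -0.66729505],
       [-0.63589645, -0.20280199, -0.74465231]]), 't': array([ 159.90724469, -339.89199254, 1800.76348048])}
top {'mtx': array([[424.75548963,   0.        , 251.98095284],
       [  0.        , 424.75548963, 198.6122708 ],
       [  0.        ,   0.        ,   1.        ]]), 'dist_coeffs': array([0.04090349, 0.        , 0.        , 0.        , 0.        ]), 'R': array([[-0.00718243, -0.99978147,  0.01963223],
       [-0.99542172,  0.00527711, -0.09543454],
       [ 0.09531008, -0.0202278 , -0.99524209]]), 't': array([   2.51885888,  513.57724678, 1080.44366714])}
```

View pics/top0.png

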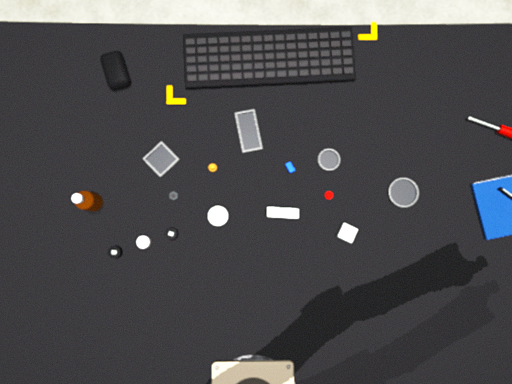

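View pics/scene0.png

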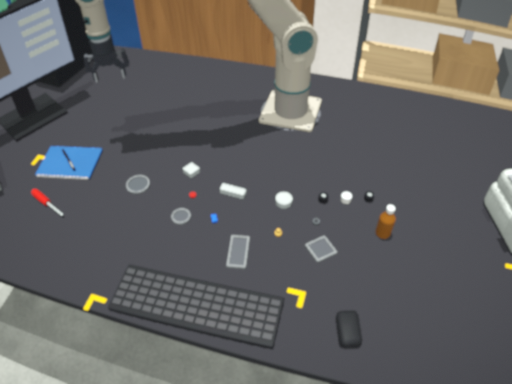

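The top view shows the samples: disc (218,216), bar (283,213), square (348,233) and white mount (143,242). The nests are square (161,158), bar (249,131), small round (329,159) and large round (404,192). The bottle is at (85,200), and there are black look-alikes either side of the mount, at (115,252) and (172,234). The scene view agrees.

```bash
cat > h.py <<'E'
import cv2,numpy as np
from cell import monitor,viewer
M={n:viewer.camera_model(n) for n in("scene","top")}
def ray(n,px,z):
    m=M[n];px=np.asarray(px,float).reshape(-1,1,2)
    u=cv2.undistortPoints(px,m["mtx"],m["dist_coeffs"]).reshape(-1,2)
    d=np.c_[u,np.ones(len(u))]@m["R"];c=-m["R"].T@m["t"]
    return (c+d*((z-c[2])/d[:,2])[:,None])[:,:2]
def blob(n,img,xy,z,thr,rad=28):
    """largest contour of grey>thr near pixel xy; world points on plane z"""
    g=cv2.cvtColor(img,cv2.COLOR_RGB2GRAY)
    x0,y0=max(int(xy[0])-rad,0),max(int(xy[1])-rad,0)
    k=4;c=cv2.resize(g[y0:y0+2*rad,x0:x0+2*rad],None,fx=k,fy=k,interpolation=cv2.INTER_CUBIC)
    cs,_=cv2.findContours((c>thr).astype(np.uint8),cv2.RETR_EXTERNAL,cv2.CHAIN_APPROX_NONE)
    q=(np.array(xy)-[x0,y0])*k
    ct=max((a for a in cs if len(a)>20),key=lambda a:cv2.pointPolygonTest(a,(float(q[0]),float(q[1])),True))
    p=(ct.reshape(-1,2)+.5)/k-.5+[x0,y0]
    w=ray(n,p,z).astype(np.float32)
    (c,s,a)=cv2.minAreaRect(w);mm=cv2.moments(w.reshape(-1,1,2))
    return np.round([mm["m10"]/mm["m00"],mm["m01"]/mm["m00"],*c,*s,a],1)
E
cat > m.py <<'E'
from h import *
T=cv2.imread("pics/top0.png")[:,:,::-1].copy();S=cv2.imread("pics/scene0.png")[:,:,::-1].copy()
t={"disc":((218,216),22,(284,199)),"bar":((283,213),22,(233,189)),"square":((348,233),22,(191,168)),"mount":((143,242),22,(346,196)),
"sqN":((161,158),10,(321,248)),"barN":((249,131),10,(238,251)),"mN":((329,159),10,(180,215)),"dN":((404,192),10,(138,184))}
g=cv2.cvtColor(T,cv2.COLOR_RGB2GRAY)
for k,(p,z,q) in t.items():
    th=85 if k[-1]=="N" else 130
    print(k,g[p[1],p[0]],g[p[1]-2:p[1]+3,p[0]-18:p[0]+19].max(0)[::2]);print(" T",blob("top",T,p,z,th))
    print(" S",blob("scene",S,q,z,th))
E
python3 m.py; python3 -c "
from h import *
print(ray('top',[(85,200),(76,198),(115,252),(172,234),(212,168),(173,196),(290,167),(329,195)],10))"
```

```text
disc 255 [ 66  65  65  57 255 255 255 255 255 255 255 255 255 255 168  59  67  65
  65]
 T [470.6  89.  471.   89.   55.   55.2  89.9]
 S [476.3  89.1 476.4  90.5  71.8  59.1  30. ]
bar 255 [ 52 255 255 255 255 255 255 255 255 255 255 255 255 255 255 255 255 159
  62]
 T [477.8 -79.9 477.8 -79.9  87.8  31.5  86.2]
 S [484.7 -79.6 485.3 -80.5  91.4  48.8  86.5]
square 255 [ 65  65  66  63 255 255 255 255 255 255 255 255 255 255  81  62  64  64
  63]
 T [ 424.4 -247.5  424.2 -247.5   44.9   45.    63.9]
 S [ 430.7 -246.2  430.7 -245.7   60.1   54.8   62.4]
mount 255 [ 66  65  66  63  64  95 255 255 255 255 255 255 251  73  67  67  64  66
  65]
 T [404.6 280.3 404.7 280.2  36.9  35.7  89.5]
 S [412.2 280.  413.  280.7  59.4  40.4   9.3]
sqN 144 [206 224 185 143 145 143 148 146 144 147 148 148 152 151 149 190 226 239
 111]
 T [622.6 240.1 622.6 240.   73.8  73.8  44. ]
 S [600.8 226.6 609.2 239.3 193.  171.9  13.3]
barN 149 [ 64  64  61 124 230 170 159 155 154 155 157 157 154 216 180  62  65  67
  66]
 T [698.6   8.1 698.7   8.3 115.8  60.4  11. ]
 S [687.1   4.2 697.1   2.8 200.4 171.6  16.2]
mN 158 [ 69  63  65 109 219 164 163 159 162 160 162 159 162 149 210  71  66  64
  66]
 T [ 619.9 -206.1  620.  -206.4   63.4   62.9   88.8]
 S [ 606.8 -206.3  616.2 -217.4  242.1  186.    20.2]
dN 146 [ 64 138 204 149 149 146 148 148 146 146 146 146 144 145 137 145 187  64
  64]
 T [ 530.6 -401.6  530.6 -401.6   82.4   83.4   44.1]
 S [ 522.9 -368.   529.6 -384.2  268.5  155.5   23.8]
[[ 513.65355039  433.04771388]
 [ 518.99602406  456.110434  ]
 [ 378.6965896   352.92429632]
 [ 423.61798159  207.74199969]
 [ 596.95898259  104.30855368]
 [ 522.96038096  206.25582742]
 [ 598.84967086 -102.66479252]
 [ 523.48977828 -204.72115106]]
```

```bash
cat > plan.py <<'E'
"""python3 plan.py x,y,z,yawdeg ... : calls (total shift in tool cm, turn deg) from the measured pose"""
import sys,numpy as np
from scipy.spatial.transform import Rotation as R
from cell import monitor
s=monitor.read_state();p=s["eef_pos"];r=R.from_euler("xyz",s["tool_rot"])
print("now",round(s["clock"],2),p.round(1),np.degrees(s["tool_rot"]).round(1),"w",round(s["width"],1),"F",s["force"].round(1),round(s["gripper_force"],1))
y=np.degrees(s["tool_rot"][2])
for a in sys.argv[1:]:
    *g,gy=map(float,a.split(","));g=np.array(g)
    n=int(max(1,np.ceil(np.linalg.norm(g-p)/195),np.ceil(abs(gy-y)/34)))
    dp,dy=(g-p)/n,(gy-y)/n
    for i in range(n):
        t=R.from_euler("xyz",[180,0,y],degrees=True).inv().apply(dp)/10
        print("  xyz",t.round(2),"turn",round(-dy,1));y+=dy
    p=g
E
python3 plan.py 471,89,100,60 471,89,5,60
```

```text
now 0.1 [ 294.  -579.1  230.5] [-179.9   -0.    26.9] w 85.4 F [-0.4 -0.8 -0.7] 0.0
  xyz [ 11.51 -12.89   3.26] turn -8.3
  xyz [ 13.24 -11.1    3.26] turn -8.3
  xyz [14.7  -9.08  3.26] turn -8.3
  xyz [15.85 -6.87  3.26] turn -8.3
  xyz [ 0.  -0.   9.5] turn -0.0
```

>>> arm_command(series=[100,2.3,-2.6,0.6,-1.6,100,4.6,-5.2,1.3,-3.2,100,6.9,-7.8,2.0,-5,100,9.2,-10.3,2.6,-6.6,100,11.5,-12.9,3.3,-8.3])

```text
clock: 0.52
eef_pos: [338.5, -410.9, 197.9]
tool_rot: [-3.141, -0.0, 0.616]
force: [0.5, -0.2, 0.4]
width: 85.4
gripper_force: 0.0
```

>>> arm_command(series=[100,2.6,-2.2,0.6,-1.6,100,5.3,-4.4,1.3,-3.2,100,7.9,-6.7,2.0,-5,100,10.6,-8.9,2.6,-6.6,100,13.2,-11.1,3.2,-8.3])

```text
clock: 0.93
eef_pos: [382.3, -243.9, 165.9]
tool_rot: [-3.141, -0.0, 0.761]
force: [0.5, -0.1, -0.9]
width: 85.4
gripper_force: 0.0
```

>>> arm_command(series=[100,2.9,-1.8,0.6,-1.6,100,5.9,-3.6,1.3,-3.2,100,8.8,-5.4,2.0,-5,100,11.8,-7.3,2.6,-6.6,100,14.7,-9.1,3.3,-8.3])

```text
clock: 1.35
eef_pos: [426.3, -76.7, 133.0]
tool_rot: [-3.142, -0.0, 0.906]
force: [0.4, 0.4, 0.8]
width: 85.7
gripper_force: 0.0
```

>>> arm_command(series=[100,4,-1.7,0.8,-2,100,8,-3.4,1.6,-4,100,12,-5.2,2.4,-6.3,100,15.9,-6.9,3.2,-8.3,100,15.9,-6.9,3.2,-8.3])

```text
clock: 1.77
eef_pos: [471.5, 97.3, 100.4]
tool_rot: [-3.141, -0.005, 1.06]
force: [-0.0, 1.0, 1.0]
width: 85.7
gripper_force: 0.0
```

```bash
python3 plan.py 471,89,5,60; python3 -c "
from h import *
p,d=viewer.get_image('top');cv2.imwrite('pics/t1.png',cv2.resize(p[150:300,150:320,::-1],None,fx=4,fy=4))"
```

```text
now 1.77 [471.5  97.3 100.4] [-180.    -0.3   60.7] w 85.7 F [-0.  1.  1.] 0.0
  xyz [-0.75  0.36  9.54] turn 0.7
```

View pics/t1.png

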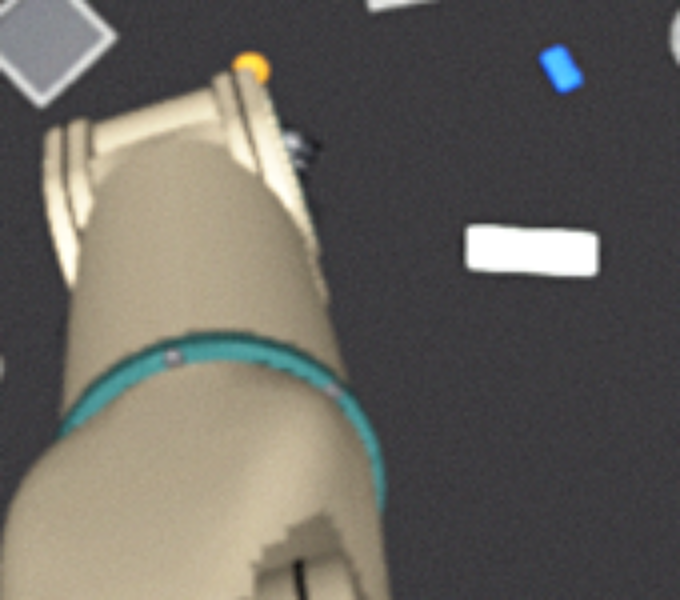

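The arm hides the disc from the top camera, so that view can't check this grasp. The reading looks like it caught the arm mid-motion, so I'll let it settle.

>>> arm_command(series=[100,0,0,0,0,100,0,0,0,0,100,0,0,0,0,100,0,0,0,0,100,0,0,0,0])

```text
clock: 2.23
eef_pos: [470.3, 87.7, 101.6]
tool_rot: [3.141, 0.0, 1.047]
force: [0.5, -0.5, 0.3]
width: 85.3
gripper_force: 0.0
```

```bash
python3 plan.py 471,89,5,60; python3 -c "
from h import *
p,d=viewer.get_image('scene');cv2.imwrite('pics/s1.png',cv2.resize(p[100:250,200:370,::-1],None,fx=4,fy=4))"
```

```text
now 2.23 [470.3  87.7 101.6] [180.   0.  60.] w 85.3 F [ 0.5 -0.5  0.3] 0.0
  xyz [ 0.15 -0.01  9.66] turn -0.0
```

View pics/s1.png

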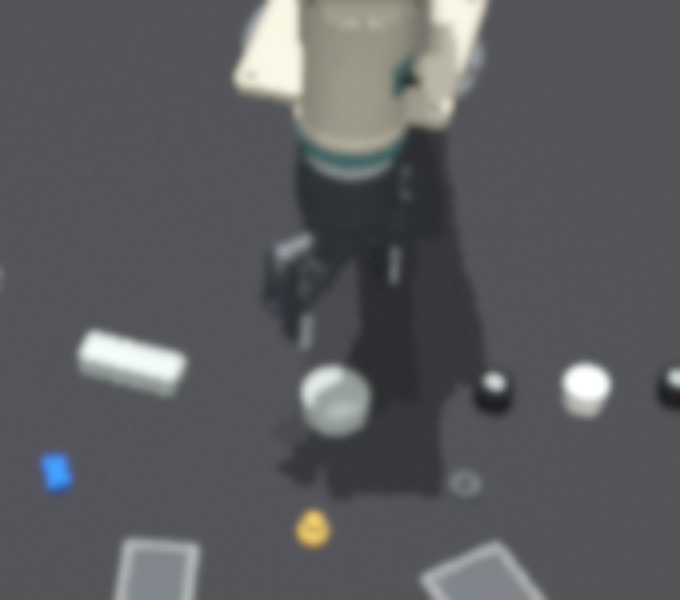

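The scene view shows the open fingers above and straddling the disc, at (335,400) in the crop. I'll go down and grip.

>>> arm_command(series=[100,0.1,0,3,0,100,0.1,0,5.5,0,100,0.1,0,7.5,0,100,0.1,0,9,0,100,0.1,0,9.6,0])

```text
clock: 2.7
eef_pos: [468.2, 88.9, 5.4]
tool_rot: [-3.137, 0.006, 1.049]
force: [-0.5, -1.0, 0.0]
width: 85.3
gripper_force: 0.0
```

>>> arm_command(series=[100,0,0,0,0,100,0,0,0,0,20,0,0,0,0,20,0,0,0,0,20,0,0,0,0])

```text
clock: 3.12
eef_pos: [470.8, 89.7, 8.2]
tool_rot: [-3.141, 0.001, 1.049]
force: [2.3, 1.4, 3.8]
width: 51.7
gripper_force: 3.4
```

>>> arm_command(series=[20,0,0,0,0,20,0,0,0,0,20,0,0,0,0,20,0,0,0,0,20,0,0,0,0])

```text
clock: 3.53
eef_pos: [470.7, 89.7, 8.7]
tool_rot: [-3.141, 0.001, 1.049]
force: [-0.5, 0.2, 9.2]
width: 49.5
gripper_force: 60.3
```

>>> arm_command(series=[20,0,0,-0.5,0,20,0,0,-1.5,0,20,0,0,-3,0,20,0,0,-4,0,20,0,0,-4,0])

```text
clock: 3.95
eef_pos: [471.2, 90.1, 49.5]
tool_rot: [3.141, -0.0, 1.049]
force: [-0.3, -0.8, -3.5]
width: 49.4
gripper_force: 63.0
```

>>> arm_command(series=[20,0,0,0,0,20,0,0,0,0,20,0,0,0,0,20,0,0,0,0,20,0,0,0,0])

```text
clock: 4.37
eef_pos: [469.6, 89.7, 46.9]
tool_rot: [-3.139, 0.003, 1.05]
force: [0.8, 0.6, -3.1]
width: 49.5
gripper_force: 63.0
```

```bash
python3 plan.py 530,-401,100,60; python3 -c "
from h import *
p,d=viewer.get_image('scene');cv2.imwrite('pics/s2.png',cv2.resize(p[130:230,230:340,::-1],None,fx=6,fy=6))"
```

```text
now 4.37 [469.6  89.7  46.9] [-179.8    0.2   60.1] w 49.5 F [ 0.8  0.6 -3.1] 63.0
  xyz [-13.18   9.89  -1.77] turn 0.0
  xyz [-13.17   9.9   -1.77] turn 0.0
  xyz [-13.17   9.91  -1.77] turn 0.0
```

View pics/s2.png

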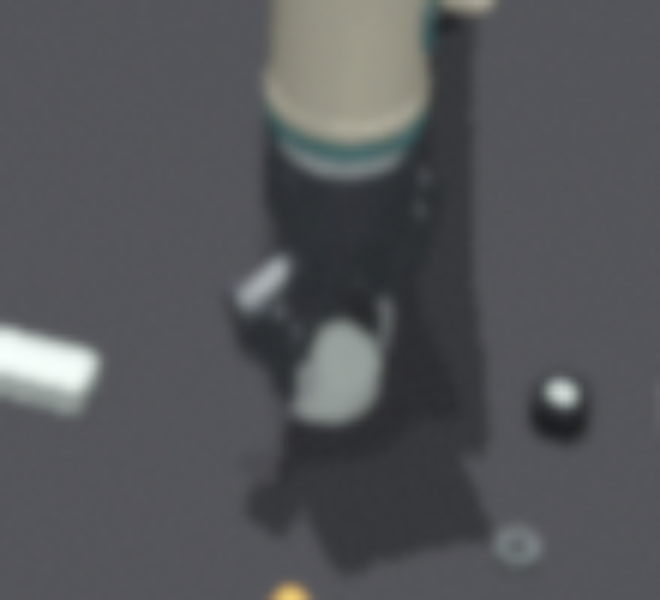

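The disc, at (340,370) in the crop, looks tilted in the grip. I'll fit a plane to its depth points before moving it further.

```bash
cat > fit.py <<'E'
from h import *
def pts(n,x0,x1,y0,y1,img,d):
    m=M[n];v,u=np.mgrid[y0:y1,x0:x1];z=d[y0:y1,x0:x1].ravel()
    un=cv2.undistortPoints(np.stack([u.ravel(),v.ravel()],1).astype(float).reshape(-1,1,2),m["mtx"],m["dist_coeffs"]).reshape(-1,2)
    return (np.c_[un*z[:,None],z]-m["t"])@m["R"],cv2.cvtColor(img,cv2.COLOR_RGB2GRAY)[y0:y1,x0:x1].ravel()
E
python3 - <<'E'
from fit import *
p,d=viewer.get_image("scene")
P,g=pts("scene",276,298,180,204,p,d)
k=(g>110)&(P[:,2]>8)&(P[:,2]<90);Q=P[k];print(len(Q))
c=Q.mean(0);n=np.linalg.svd(Q-c)[2][2];print("centre",c.round(1),"normal",n.round(2),"ext",(Q.max(0)-Q.min(0)).round(1),"resid",np.std((Q-c)@n).round(2))
Z=np.where(k,P[:,2],0).reshape(24,22);print(Z[::2,::2].round(0).astype(int));print(g.reshape(24,22)[::2,::2])
E
```

```text
168
centre [478.6  96.3  58. ] normal [-0.08 -0.48 -0.87] ext [61.4 34.3 52.3] resid 6.59
[[ 0  0  0  0  0  0  0  0  0  0  0]
 [ 0  0  0  0  0  0  0  0  0  0  0]
 [ 0  0  0  0  0 57 62  0  0  0  0]
 [ 0  0  0  0 61 61 58 60  0  0  0]
 [ 0  0  0 61 63 59 54 64 53  0  0]
 [ 0  0  0 63 61 62 60 57 58  0  0]
 [ 0  0 81 59 65 59 59 59 58  0  0]
 [ 0  0 70 61 58 61 58 58 44  0  0]
 [ 0  0 62 57 62 56 53 50  0  0  0]
 [ 0  0 53 51 48 47 42  0  0  0  0]
 [ 0  0  0  0  0  0  0  0  0  0  0]
 [ 0  0  0  0  0  0  0  0  0  0  0]]
[[ 76  54  48  48  48  47  44  42  61  85  52]
 [ 79  59  52  52  55  66  54  43  56  95  56]
 [ 51  63  61  66 112 134 121  77  62  89  55]
 [ 47  57  60  97 149 157 155 137  97  84  50]
 [ 47  50  60 122 157 158 158 155 128  71  48]
 [ 49  53  90 136 158 159 158 157 139  64  47]
 [ 49  59 119 140 157 159 159 156 128  58  46]
 [ 55  62 121 142 156 158 158 149 115  55  46]
 [ 69  74 129 146 153 154 150 138  92  50  47]
 [ 78  88 127 145 149 147 135 102  57  46  48]
 [ 76  61  73  91  99  97  74  53  45  46  46]
 [ 75  51  47  47  49  48  49  47  45  46  49]]
```

The depth shows the disc level, top at about 60 mm, so the tilt was only apparent. The upward force during closing suggests the fingertips may have touched the bench. I'll check where the tips sit relative to the TCP, using the earlier open-finger picture and the current view.

```bash
python3 - <<'E'
from h import *
m=M["scene"];d=np.array([.866,-.5])
def pr(P): return cv2.projectPoints(np.float64(P).reshape(-1,1,3),cv2.Rodrigues(m["R"])[0],m["t"],m["mtx"],m["dist_coeffs"])[0].reshape(-1,2)
c=np.array([470.3,87.7])
for r in(43,57,-43,-57):
    print("open s1",r,[((pr([*(c+r*d),z])[0]-[200,100])*4).round(0) for z in(101,114)])
c=np.array([469.6,89.7])
for r in(25,38,-25,-38):
    print("shut s2",r,[((pr([*(c+r*d),z])[0]-[230,130])*6).round(0) for z in(37,47,50)])
p,_=viewer.get_image("scene")
g=p[160:210,262:302,::-1].astype(float);g=np.clip(255*(g/140)**.6,0,255).astype(np.uint8)
cv2.imwrite("pics/s3.png",cv2.resize(g,None,fx=12,fy=12,interpolation=cv2.INTER_CUBIC))
E
```

```text
open s1 43 [array([299., 348.]), array([299., 337.])]
open s1 57 [array([286., 358.]), array([286., 346.])]
open s1 -43 [array([377., 292.]), array([377., 280.])]
open s1 -57 [array([389., 283.]), array([390., 272.])]
shut s2 25 [array([293., 408.]), array([294., 396.]), array([294., 392.])]
shut s2 38 [array([276., 421.]), array([276., 409.]), array([276., 405.])]
shut s2 -25 [array([359., 360.]), array([360., 347.]), array([360., 343.])]
shut s2 -38 [array([376., 347.]), array([377., 335.]), array([377., 331.])]
```

View pics/s3.png

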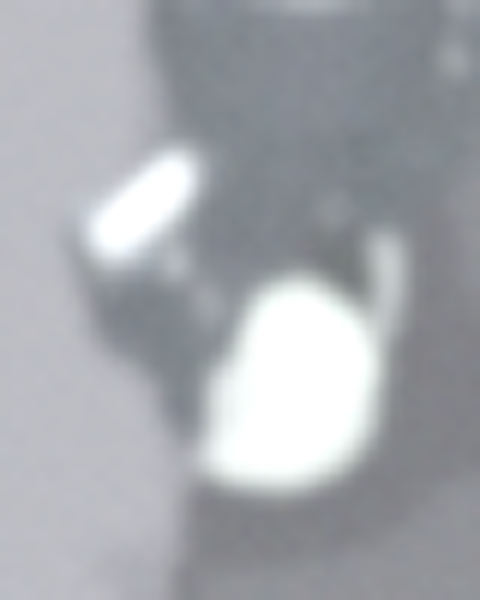

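Lesson: open, the tips are at the TCP. Gripping the disc they sit about 9 mm lower, level with its underside, and would hit the nest rim. So I'll set the disc back down and grip it about 9 mm higher.

>>> arm_command(series=[20,0,0,1,0,20,0,0,2,0,20,0,0,3,0,20,0,0,3.6,0,20,0,0,3.6,0])

```text
clock: 4.93
eef_pos: [468.9, 89.5, 9.6]
tool_rot: [-3.138, 0.004, 1.05]
force: [-0.0, -0.0, -3.6]
width: 49.5
gripper_force: 63.1
```

>>> arm_command(series=[20,0,0,0,0,20,0,0,0,0,100,0,0,0,0,100,0,0,0,0,100,0,0,0,0])

```text
clock: 5.35
eef_pos: [470.5, 89.8, 12.0]
tool_rot: [-3.141, 0.001, 1.049]
force: [1.3, 0.3, -0.7]
width: 82.6
gripper_force: 0.0
```

>>> arm_command(series=[100,0,0,0,0,100,0,0,-0.4,0,100,0,0,-0.8,0,100,0,0,-0.9,0,100,0,0,-0.9,0])

```text
clock: 5.77
eef_pos: [470.4, 89.8, 21.0]
tool_rot: [-3.14, 0.002, 1.049]
force: [0.2, 0.1, 0.1]
width: 85.6
gripper_force: 0.0
```

>>> arm_command(series=[100,0,0,0,0,100,0,0,0,0,20,0,0,0,0,20,0,0,0,0,20,0,0,0,0])

```text
clock: 6.18
eef_pos: [469.9, 89.7, 20.3]
tool_rot: [-3.139, 0.003, 1.05]
force: [-0.7, 0.0, -0.2]
width: 51.8
gripper_force: 0.0
```

>>> arm_command(series=[20,0,0,0,0,20,0,0,0,0,20,0,0,0,0,20,0,0,0,0,20,0,0,0,0])

```text
clock: 6.6
eef_pos: [471.4, 90.0, 22.2]
tool_rot: [3.141, 0.0, 1.05]
force: [-1.8, -1.1, 19.5]
width: 17.2
gripper_force: 9.9
```

The fingers shut onto the disc's top: TCP at 22 mm, width 17. So the TCP is the shut tip after all, and the first grip height was right. I'll open, lift and look.

>>> arm_command(series=[20,0,0,-1,0,20,0,0,-2,0,100,0,0,-3,0,100,0,0,-5,0,100,0,0,-6,0])

```text
clock: 7.02
eef_pos: [470.7, 89.9, 82.3]
tool_rot: [-3.141, 0.001, 1.049]
force: [-0.1, 0.2, 0.7]
width: 53.2
gripper_force: 0.0
```

>>> arm_command(series=[100,0,0,-1,0,100,0,0,-2,0,100,0,0,-2,0,100,0,0,-2,0,100,0,0,-2,0])

```text
clock: 7.43
eef_pos: [469.9, 89.6, 100.1]
tool_rot: [-3.139, 0.003, 1.049]
force: [-0.7, -0.2, 0.2]
width: 85.3
gripper_force: 0.0
```

```bash
python3 - <<'E'
from h import *
p,d=viewer.get_image("scene")
cv2.imwrite("pics/s4.png",cv2.resize(p[130:230,230:340,::-1],None,fx=6,fy=6))
print(monitor.read_state()["eef_pos"].round(1),blob("scene",p,(284,202),22,110),blob("scene",cv2.imread("pics/scene0.png")[:,:,::-1].copy(),(284,199),22,110))
E
```

```text
[469.8  89.6  99.9] [478.7  89.4 479.5  89.4  69.   55.3  16. ] [477.2  89.2 478.1  90.2  77.6  60.8  16. ]
```

View pics/s4.png

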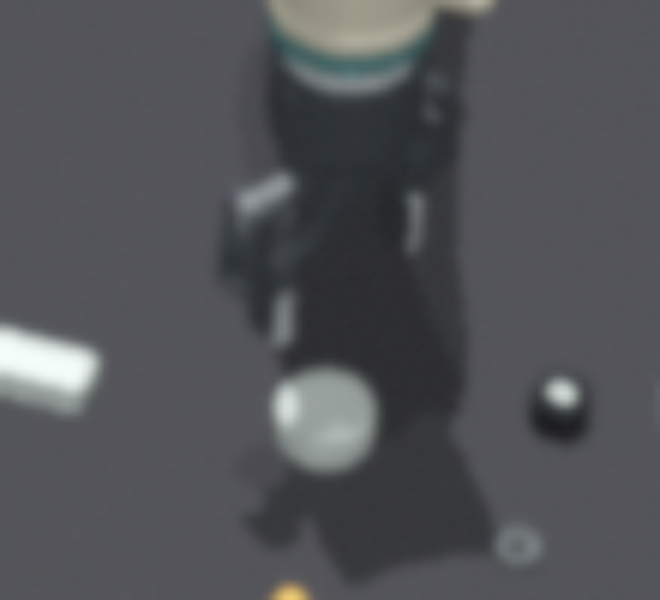

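The disc lies flat and unmoved, at (325,420) in the crop. I'll re-grip at the first height and carry it to its nest.

>>> arm_command(series=[100,0,0,3,0,100,0,0,5.5,0,100,0,0,7.5,0,100,0,0,8.8,0,100,0,0,9.4,0])

```text
clock: 7.9
eef_pos: [468.2, 89.5, 3.9]
tool_rot: [-3.136, 0.006, 1.05]
force: [0.5, -0.6, 0.5]
width: 85.0
gripper_force: 0.0
```

>>> arm_command(series=[100,0,0,0,0,100,0,0,0,0,20,0,0,0,0,20,0,0,0,0,20,0,0,0,0])

```text
clock: 8.32
eef_pos: [470.3, 89.8, 7.0]
tool_rot: [-3.14, 0.002, 1.049]
force: [-5.7, 3.8, 8.1]
width: 51.5
gripper_force: 6.2
```

>>> arm_command(series=[20,0,0,0,0,20,0,0,0,0,20,0,0,0,0,20,0,0,0,0,20,0,0,0,0])

```text
clock: 8.73
eef_pos: [470.2, 89.8, 7.5]
tool_rot: [-3.141, 0.002, 1.049]
force: [-1.0, 0.1, 7.1]
width: 49.2
gripper_force: 60.8
```

>>> arm_command(series=[20,0,0,-1,0,20,0,0,-3,0,20,0,0,-5,0,20,0,0,-7,0,20,0,0,-8,0])

```text
clock: 9.15
eef_pos: [470.9, 89.8, 88.9]
tool_rot: [-3.141, 0.001, 1.049]
force: [0.5, -0.3, -3.7]
width: 49.4
gripper_force: 63.4
```

```bash
python3 plan.py 530.5,-401.5,70,60
```

```text
now 9.15 [470.9  89.8  88.9] [-180.     0.    60.1] w 49.4 F [ 0.5 -0.3 -3.7] 63.4
  xyz [-13.21   9.88   0.63] turn 0.0
  xyz [-13.2    9.89   0.63] turn 0.0
  xyz [-13.2    9.9    0.63] turn 0.0
```

>>> arm_command(series=[20,-1.5,1.2,0,0,20,-4,3,0,0,20,-7,5.3,0,0,20,-10.1,7.6,0,0,20,-13.2,9.9,0,0])

```text
clock: 9.57
eef_pos: [489.9, -75.6, 86.7]
tool_rot: [-3.139, 0.003, 1.05]
force: [0.5, 0.2, -4.4]
width: 49.5
gripper_force: 63.5
```

>>> arm_command(series=[20,-2.6,2,0,0,20,-5.2,4,0,0,20,-7.9,6,0,0,20,-10.6,8,0,0,20,-13.2,9.9,0,0])

```text
clock: 9.98
eef_pos: [509.6, -239.9, 86.6]
tool_rot: [-3.139, 0.003, 1.049]
force: [0.3, -0.5, -3.7]
width: 49.7
gripper_force: 63.5
```

>>> arm_command(series=[20,-3.3,2.4,0,0,20,-6.6,4.8,0,0,20,-9.6,7.2,0,0,20,-12,9,0,0,20,-13.2,9.9,0,0])

```text
clock: 10.4
eef_pos: [528.5, -408.0, 86.3]
tool_rot: [-3.141, 0.006, 1.043]
force: [-0.8, -1.0, -3.9]
width: 49.1
gripper_force: 63.4
```

>>> arm_command(series=[20,0,0,0,0,20,0,0,0,0,20,0,0,0,0,20,0,0,0,0,20,0,0,0,0])

```text
clock: 10.82
eef_pos: [530.8, -399.8, 86.9]
tool_rot: [-3.139, 0.002, 1.052]
force: [-0.7, -0.6, -3.8]
width: 49.4
gripper_force: 63.4
```

```bash
python3 plan.py 530.5,-401.5,12.5,60
```

```text
now 10.82 [ 530.8 -399.8   86.9] [-1.798e+02  1.000e-01  6.030e+01] w 49.4 F [-0.7 -0.6 -3.8] 63.4
  xyz [-0.17  0.06  7.44] turn 0.3
```

>>> arm_command(series=[20,-0.1,0,2,0,20,-0.2,0.1,4,0,20,-0.2,0.1,5.8,0,20,-0.2,0.1,6.8,0,20,-0.2,0.1,7.2,0])

```text
clock: 11.23
eef_pos: [529.3, -402.3, 13.1]
tool_rot: [-3.136, 0.002, 1.051]
force: [-0.0, -1.0, -2.8]
width: 49.9
gripper_force: 63.5
```

>>> arm_command(series=[20,0,0,0.1,0,20,0,0,0.2,0,20,0,0,0.2,0,20,0,0,0.2,0,20,0,0,0.2,0])

```text
clock: 11.65
eef_pos: [530.6, -404.2, 13.7]
tool_rot: [-3.141, 0.003, 1.049]
force: [-0.9, 0.5, -4.3]
width: 49.5
gripper_force: 63.5
```

>>> arm_command(series=[20,0,0,0.1,0,20,0,0,0.2,0,20,0,0,0.2,0,20,0,0,0.2,0,20,0,0,0.2,0])

```text
clock: 12.07
eef_pos: [530.4, -404.1, 11.6]
tool_rot: [-3.14, 0.003, 1.049]
force: [-2.9, 0.3, 5.2]
width: 49.4
gripper_force: 64.1
```

>>> arm_command(series=[50,0,0,0,0,60,0,0,0,0,70,0,0,0,0,100,0,0,0,0,100,0,0,0,0])

```text
clock: 12.48
eef_pos: [530.2, -403.8, 10.6]
tool_rot: [-3.14, 0.002, 1.05]
force: [-0.5, 0.2, -0.9]
width: 81.3
gripper_force: 0.0
```

>>> arm_command(series=[100,0,0,-1,0,100,0,0,-3,0,100,0,0,-5,0,100,0,0,-7,0,100,0,0,-9,0])

```text
clock: 12.9
eef_pos: [530.5, -403.7, 102.3]
tool_rot: [-3.14, 0.002, 1.05]
force: [0.0, -0.1, 0.9]
width: 85.6
gripper_force: 0.0
```

```bash
python3 plan.py 405,280.5,90,90 405,280.5,8,90
```

```text
now 12.9 [ 530.5 -403.7  102.3] [-1.799e+02  1.000e-01  6.010e+01] w 85.6 F [ 0.  -0.1  0.9] 0.0
  xyz [ 13.27 -11.24   0.31] turn -7.5
  xyz [14.62 -9.42  0.31] turn -7.5
  xyz [15.72 -7.44  0.31] turn -7.5
  xyz [16.55 -5.33  0.31] turn -7.5
  xyz [ 0.  -0.   8.2] turn -0.0
```

>>> arm_command(series=[100,2.2,-1.8,0,-1.5,100,4.9,-4.2,0,-3,100,7.7,-6.5,0,-4.5,100,10.5,-8.9,0,-6,100,13.3,-11.2,0,-7.5])

```text
clock: 13.32
eef_pos: [499.1, -231.2, 101.5]
tool_rot: [-3.14, 0.002, 1.181]
force: [-0.2, 0.3, 0.5]
width: 84.9
gripper_force: 0.0
```

>>> arm_command(series=[100,2.9,-1.9,0,-1.5,100,5.8,-3.8,0,-3,100,8.7,-5.6,0,-4.5,100,11.7,-7.5,0,-6,100,14.6,-9.4,0,-7.5])

```text
clock: 13.73
eef_pos: [468.2, -60.2, 101.4]
tool_rot: [-3.14, 0.001, 1.312]
force: [1.2, 0.1, 0.4]
width: 85.4
gripper_force: 0.0
```

>>> arm_command(series=[100,3.1,-1.5,0,-1.5,100,6.3,-3,0,-3,100,9.4,-4.5,0,-4.5,100,12.6,-5.9,0,-6,100,15.7,-7.4,0,-7.5])

```text
clock: 14.15
eef_pos: [437.1, 110.8, 101.3]
tool_rot: [-3.14, 0.001, 1.444]
force: [0.7, -0.2, 0.4]
width: 85.5
gripper_force: 0.0
```

>>> arm_command(series=[100,4,-1.3,0,-2,100,8,-2.6,0,-4,100,12,-3.9,0,-6,100,15,-4.8,0,-7,100,16.6,-5.3,0,-7.5])

```text
clock: 14.57
eef_pos: [404.6, 286.6, 101.6]
tool_rot: [-3.14, -0.004, 1.58]
force: [0.9, -0.6, 1.4]
width: 85.4
gripper_force: 0.0
```

>>> arm_command(series=[100,0,0,0,0,100,0,0,0,0,100,0,0,0,0,100,0,0,0,0,100,0,0,0,0])

```text
clock: 14.98
eef_pos: [406.2, 278.7, 100.5]
tool_rot: [-3.139, 0.002, 1.571]
force: [-0.6, -0.3, 0.1]
width: 85.4
gripper_force: 0.0
```

```bash
python3 plan.py 405,280.5,6.5,90; python3 - <<'E'
from h import *
p,d=viewer.get_image("top");cv2.imwrite("pics/t2.png",p[:,:,::-1])
print(blob("top",p,(404,192),10,85),blob("top",p,(404,192),26,190))
E
```

```text
now 14.98 [406.2 278.7 100.5] [-1.798e+02  1.000e-01  9.000e+01] w 85.4 F [-0.6 -0.3  0.1] 0.0
  xyz [ 0.18 -0.12  9.4 ] turn -0.0
[ 530.5 -401.6  530.7 -401.7   82.4   82.9   43.5] [ 529.9 -405.3  534.5 -405.2   65.2   55.6    4.6]
```

View pics/t2.png

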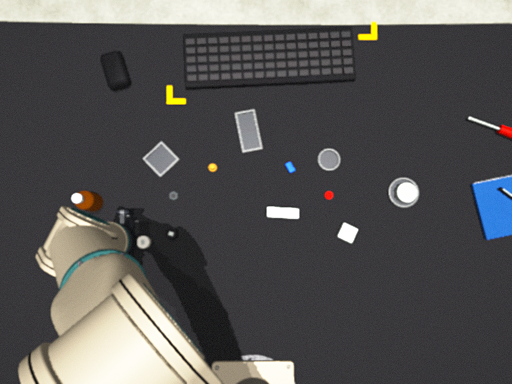

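The disc is in its nest, about 4 mm off centre in -y. The mount, at (143,243), is under the gripper. The forearm appears near the bottle, at (75,215), so I'll check the clearance from depth before descending.

```bash
python3 - <<'E'
from fit import *
p,d=viewer.get_image("top")
P,g=pts("top",30,140,180,290,p,d);P=P.reshape(110,110,3)
for v in range(0,110,12): print([tuple(P[v,u].round(0).astype(int)) for u in range(0,110,12)])
print(monitor.read_state()["qpos"].round(2))
E
```

```text
[(np.int64(567), np.int64(578), np.int64(3)), (np.int64(568), np.int64(549), np.int64(0)), (np.int64(567), np.int64(517), np.int64(2)), (np.int64(568), np.int64(487), np.int64(0)), (np.int64(567), np.int64(456), np.int64(2)), (np.int64(567), np.int64(424), np.int64(5)), (np.int64(567), np.int64(393), np.int64(3)), (np.int64(567), np.int64(363), np.int64(0)), (np.int64(567), np.int64(331), np.int64(3)), (np.int64(567), np.int64(300), np.int64(2))]
[(np.int64(536), np.int64(577), np.int64(2)), (np.int64(536), np.int64(546), np.int64(4)), (np.int64(536), np.int64(517), np.int64(-1)), (np.int64(536), np.int64(486), np.int64(0)), (np.int64(527), np.int64(426), np.int64(77)), (np.int64(527), np.int64(398), np.int64(74)), (np.int64(536), np.int64(394), np.int64(-2)), (np.int64(535), np.int64(362), np.int64(2)), (np.int64(535), np.int64(330), np.int64(3)), (np.int64(535), np.int64(299), np.int64(5))]
[(np.int64(505), np.int64(577), np.int64(-1)), (np.int64(505), np.int64(547), np.int64(-3)), (np.int64(504), np.int64(515), np.int64(1)), (np.int64(504), np.int64(484), np.int64(2)), (np.int64(4
[... 2864 characters left out ...]
)), (np.int64(408), np.int64(22), np.int64(1124)), (np.int64(378), np.int64(134), np.int64(747)), (np.int64(381), np.int64(112), np.int64(790)), (np.int64(373), np.int64(126), np.int64(696))]
[(np.int64(290), np.int64(567), np.int64(-2)), (np.int64(290), np.int64(535), np.int64(3)), (np.int64(289), np.int64(506), np.int64(2)), (np.int64(365), np.int64(185), np.int64(720)), (np.int64(367), np.int64(168), np.int64(739)), (np.int64(368), np.int64(152), np.int64(753)), (np.int64(370), np.int64(138), np.int64(766)), (np.int64(373), np.int64(119), np.int64(796)), (np.int64(374), np.int64(108), np.int64(806)), (np.int64(374), np.int64(98), np.int64(809))]
[-0.39  0.64 -0.4   2.06  0.48  0.53 -1.13]
```

The arm is high there and well clear of the bottle. Going down for the mount.

>>> arm_command(series=[100,0.1,-0.1,3,0,100,0.1,-0.1,5.5,0,100,0.1,-0.1,7.5,0,100,0.1,-0.1,8.7,0,100,0.1,-0.1,9.1,0])

```text
clock: 15.5
eef_pos: [403.6, 280.0, 7.7]
tool_rot: [-3.136, 0.003, 1.573]
force: [0.2, 0.2, 0.4]
width: 85.2
gripper_force: 0.0
```

>>> arm_command(series=[100,0,0,0,0,100,0,0,0,0,15,0,0,0,0,15,0,0,0,0,15,0,0,0,0])

```text
clock: 15.92
eef_pos: [404.9, 281.5, 10.2]
tool_rot: [-3.14, 0.0, 1.573]
force: [0.5, 0.6, -0.2]
width: 51.3
gripper_force: 0.0
```

>>> arm_command(series=[15,0,0,0,0,15,0,0,0,0,15,0,0,0,0,15,0,0,0,0,15,0,0,0,0])

```text
clock: 16.33
eef_pos: [404.7, 281.3, 10.3]
tool_rot: [-3.14, 0.001, 1.573]
force: [-1.3, -1.3, 6.5]
width: 29.4
gripper_force: 58.6
```

>>> arm_command(series=[15,0,0,-1,0,15,0,0,-3,0,15,0,0,-5,0,15,0,0,-7,0,15,0,0,-8,0])

```text
clock: 16.75
eef_pos: [405.3, 281.9, 91.9]
tool_rot: [-3.141, -0.001, 1.573]
force: [0.0, -0.4, -1.3]
width: 29.2
gripper_force: 59.3
```

```bash
python3 plan.py 620,-206,86,64
```

```text
now 16.75 [405.3 281.9  91.9] [-180.    -0.    90.1] w 29.2 F [ 0.  -0.4 -1.3] 59.3
  xyz [-16.28   7.12   0.2 ] turn 8.7
  xyz [-15.01   9.5    0.2 ] turn 8.7
  xyz [-13.4   11.67   0.2 ] turn 8.7
```

>>> arm_command(series=[15,-2.4,1,0,1.5,15,-5.5,2.4,0,3,15,-9,4,0,5,15,-12.7,5.5,0,6.8,15,-16.3,7.1,0,8.7])

```text
clock: 17.17
eef_pos: [476.1, 116.7, 89.6]
tool_rot: [-3.139, 0.002, 1.42]
force: [1.0, 0.4, -0.6]
width: 29.2
gripper_force: 59.3
```

>>> arm_command(series=[15,-3,1.9,0,1.7,15,-6,3.8,0,3.4,15,-9,5.7,0,5.2,15,-12,7.6,0,7,15,-15,9.5,0,8.7])

```text
clock: 17.58
eef_pos: [547.7, -46.0, 89.4]
tool_rot: [-3.139, 0.002, 1.268]
force: [-0.5, 0.5, -0.3]
width: 29.1
gripper_force: 59.3
```

>>> arm_command(series=[15,-3.4,3,0,2.2,15,-6.8,6,0,4.4,15,-10,8.7,0,6.5,15,-12.4,10.8,0,8,15,-13.4,11.7,0,8.7])

```text
clock: 18.0
eef_pos: [620.3, -215.7, 89.1]
tool_rot: [3.14, 0.006, 1.108]
force: [0.4, -1.5, -0.5]
width: 29.4
gripper_force: 59.4
```

>>> arm_command(series=[15,0,0,0,0,15,0,0,0,0,15,0,0,0,0,15,0,0,0,0,15,0,0,0,0])

```text
clock: 18.42
eef_pos: [619.3, -204.7, 89.5]
tool_rot: [-3.139, 0.002, 1.12]
force: [0.2, 0.2, -0.6]
width: 29.5
gripper_force: 59.4
```

```bash
python3 plan.py 620,-206,15,64; sleep 0; python3 plan.py 620,-206,15,64;
```

```text
now 18.42 [ 619.3 -204.7   89.5] [-1.798e+02  1.000e-01  6.420e+01] w 29.5 F [ 0.2  0.2 -0.6] 59.4
  xyz [-0.09  0.11  7.45] turn 0.2
now 18.42 [ 619.3 -204.7   89.5] [-1.798e+02  1.000e-01  6.420e+01] w 29.5 F [ 0.2  0.2 -0.6] 59.4
  xyz [-0.09  0.11  7.45] turn 0.2
```

>>> arm_command(series=[15,0,0,2,0,15,0,0,4,0,15,0,0,5.8,0,15,0,0,6.8,0,15,0,0,7.2,0])

```text
clock: 18.83
eef_pos: [618.1, -205.6, 15.7]
tool_rot: [-3.136, 0.003, 1.119]
force: [-1.1, 0.3, -0.4]
width: 29.1
gripper_force: 59.4
```

>>> arm_command(series=[15,0,0,0,0,15,0,0,0,0,15,0,0,0,0,15,0,0,0,0,15,0,0,0,0])

```text
clock: 19.25
eef_pos: [619.9, -207.0, 18.3]
tool_rot: [-3.141, 0.002, 1.117]
force: [0.4, 0.7, -0.2]
width: 29.2
gripper_force: 59.4
```

```bash
python3 plan.py 620,-206,14.3,64
```

```text
now 19.25 [ 619.9 -207.    18.3] [-1.8e+02  1.0e-01  6.4e+01] w 29.2 F [ 0.4  0.7 -0.2] 59.4
  xyz [ 0.09 -0.03  0.4 ] turn 0.0
```

Position is good. Lower 4 mm, release, rise, and head for the square.

>>> arm_command(series=[15,0,-0.1,0.1,0,15,0,-0.1,0.3,0,15,0,-0.1,0.4,0,15,0,-0.1,0.4,0,15,0,-0.1,0.4,0])

```text
clock: 19.67
eef_pos: [618.5, -206.4, 14.3]
tool_rot: [-3.14, 0.003, 1.117]
force: [-2.7, 0.5, 6.4]
width: 29.6
gripper_force: 60.4
```

>>> arm_command(series=[40,0,0,0,0,60,0,0,0,0,80,0,0,0,0,100,0,0,0,0,100,0,0,0,0])

```text
clock: 20.08
eef_pos: [618.3, -206.4, 13.1]
tool_rot: [-3.139, 0.002, 1.117]
force: [0.2, -0.1, 0.2]
width: 80.4
gripper_force: 0.0
```

>>> arm_command(series=[100,0,0,-1,0,100,0,0,-3,0,100,0,0,-5,0,100,0,0,-7,0,100,0,0,-8.5,0])

```text
clock: 20.5
eef_pos: [619.4, -206.3, 100.8]
tool_rot: [-3.141, 0.002, 1.118]
force: [-0.8, -0.3, -0.1]
width: 85.2
gripper_force: 0.0
```

```bash
python3 plan.py 424.3,-247.5,100,64
```

```text
now 20.5 [ 619.4 -206.3  100.8] [-1.8e+02  1.0e-01  6.4e+01] w 85.2 F [-0.8 -0.3 -0.1] 0.0
  xyz [-6.13 -7.87  0.04] turn 0.0
  xyz [-6.13 -7.87  0.04] turn 0.0
```

>>> arm_command(series=[100,-1,-1.2,0,0,100,-2.2,-2.9,0,0,100,-3.5,-4.5,0,0,100,-4.8,-6.2,0,0,100,-6.1,-7.9,0,0])

```text
clock: 20.92
eef_pos: [520.2, -226.7, 99.4]
tool_rot: [-3.14, 0.002, 1.118]
force: [0.2, 0.1, 0.5]
width: 85.3
gripper_force: 0.0
```

>>> arm_command(series=[100,-1.8,-2.3,0,0,100,-3.6,-4.6,0,0,100,-5.1,-6.5,0,0,100,-6.1,-7.8,0,0,100,-6.1,-7.8,0,0])

```text
clock: 21.33
eef_pos: [419.4, -248.5, 99.4]
tool_rot: [-3.135, 0.005, 1.114]
force: [-0.2, -0.3, -1.3]
width: 85.4
gripper_force: 0.0
```

>>> arm_command(series=[100,0,0,0,0,100,0,0,0,0,100,0,0,0,0,100,0,0,0,0,100,0,0,0,0])

```text
clock: 21.75
eef_pos: [425.0, -246.8, 98.9]
tool_rot: [-3.14, 0.002, 1.119]
force: [0.7, -0.5, -0.2]
width: 85.1
gripper_force: 0.0
```

```bash
python3 plan.py 424.3,-247.5,9,64
```

```text
now 21.75 [ 425.  -246.8   98.9] [-1.799e+02  1.000e-01  6.410e+01] w 85.1 F [ 0.7 -0.5 -0.2] 0.0
  xyz [-0.09 -0.03  8.99] turn 0.1
```

>>> arm_command(series=[100,-0.1,0,3,0,100,-0.1,0,5.5,0,100,-0.1,0,7.5,0,100,-0.1,0,8.7,0,100,-0.1,0,9.1,0])

```text
clock: 22.17
eef_pos: [422.7, -247.3, 6.0]
tool_rot: [-3.136, 0.002, 1.119]
force: [0.7, 0.8, -0.2]
width: 85.1
gripper_force: 0.0
```

>>> arm_command(series=[100,0,0,0,0,100,0,0,0,0,15,0,0,0,0,15,0,0,0,0,15,0,0,0,0])

```text
clock: 22.58
eef_pos: [423.9, -248.5, 8.7]
tool_rot: [-3.141, 0.002, 1.117]
force: [-0.3, -0.3, -0.0]
width: 52.2
gripper_force: 0.0
```

>>> arm_command(series=[15,0,0,0,0,15,0,0,0,0,15,0,0,0,0,15,0,0,0,0,15,0,0,0,0])

```text
clock: 23.0
eef_pos: [424.0, -248.6, 8.9]
tool_rot: [-3.141, 0.003, 1.117]
force: [0.2, 0.6, 7.2]
width: 38.4
gripper_force: 60.5
```

>>> arm_command(series=[15,0,0,-1,0,15,0,0,-3,0,15,0,0,-5,0,15,0,0,-7,0,15,0,0,-8,0])

```text
clock: 23.42
eef_pos: [424.1, -248.4, 90.3]
tool_rot: [3.141, 0.002, 1.117]
force: [1.2, 0.0, -2.5]
width: 38.5
gripper_force: 61.4
```

```bash
python3 plan.py 622.5,240,87,44
```

```text
now 23.42 [ 424.1 -248.4   90.3] [1.8e+02 1.0e-01 6.4e+01] w 38.5 F [ 1.2  0.  -2.5] 61.4
  xyz [17.53 -1.19  0.11] turn 6.7
  xyz [17.28 -3.22  0.11] turn 6.7
  xyz [16.78 -5.2   0.11] turn 6.7
```

>>> arm_command(series=[15,2.6,-0.2,0,1,15,6,-0.4,0,2.4,15,9.8,-0.7,0,3.8,15,13.6,-0.9,0,5.2,15,17.5,-1.2,0,6.7])

```text
clock: 23.83
eef_pos: [489.5, -84.5, 87.7]
tool_rot: [-3.139, 0.003, 0.998]
force: [0.7, -1.4, -2.0]
width: 38.1
gripper_force: 61.4
```

>>> arm_command(series=[15,3.5,-0.6,0,1.3,15,6.9,-1.3,0,2.6,15,10.4,-1.9,0,4,15,13.8,-2.6,0,5.3,15,17.3,-3.2,0,6.7])

```text
clock: 24.25
eef_pos: [555.5, 78.9, 87.1]
tool_rot: [-3.139, 0.004, 0.883]
force: [1.0, -0.9, -2.8]
width: 38.7
gripper_force: 61.4
```

>>> arm_command(series=[15,4,-1.2,0,1.5,15,8,-2.5,0,3,15,12,-3.7,0,4.6,15,15.2,-4.7,0,6,15,16.8,-5.2,0,6.7])

```text
clock: 24.67
eef_pos: [622.4, 247.4, 86.9]
tool_rot: [-3.137, -0.001, 0.771]
force: [0.6, 1.0, -1.7]
width: 38.4
gripper_force: 61.3
```

>>> arm_command(series=[15,0,0,0,0,15,0,0,0,0,15,0,0,0,0,15,0,0,0,0,15,0,0,0,0])

```text
clock: 25.08
eef_pos: [622.2, 238.2, 86.8]
tool_rot: [-3.141, 0.004, 0.765]
force: [-0.0, 0.8, -1.3]
width: 38.3
gripper_force: 61.3
```

>>> arm_command(series=[15,0,0,2,0,15,0,0,4,0,15,0,0,5.8,0,15,0,0,6.6,0,15,0,0,6.8,0])

```text
clock: 25.5
eef_pos: [620.8, 238.7, 17.1]
tool_rot: [-3.139, 0.006, 0.766]
force: [0.1, -0.3, -1.8]
width: 38.5
gripper_force: 61.3
```

>>> arm_command(series=[15,0,0,0,0,15,0,0,0,0,15,0,0,0,0,15,0,0,0,0,15,0,0,0,0])

```text
clock: 25.92
eef_pos: [622.6, 240.4, 19.7]
tool_rot: [-3.141, 0.002, 0.767]
force: [-0.6, -0.6, -1.8]
width: 38.1
gripper_force: 61.3
```

```bash
python3 plan.py 622.5,240,13,44
```

```text
now 25.92 [622.6 240.4  19.7] [-1.80e+02  1.00e-01  4.39e+01] w 38.1 F [-0.6 -0.6 -1.8] 61.3
  xyz [-0.03  0.02  0.67] turn -0.1
```

>>> arm_command(series=[15,0,0,0.2,0,15,0,0,0.4,0,15,0,0,0.6,0,15,0,0,0.7,0,15,0,0,0.7,0])

```text
clock: 26.33
eef_pos: [622.2, 240.2, 14.0]
tool_rot: [-3.141, 0.003, 0.767]
force: [-4.2, -1.0, 13.2]
width: 38.6
gripper_force: 63.1
```

>>> arm_command(series=[15,0,0,0,0,60,0,0,0,0,80,0,0,0,0,100,0,0,0,0,100,0,0,0,0])

```text
clock: 26.75
eef_pos: [622.1, 240.2, 11.6]
tool_rot: [-3.14, 0.003, 0.767]
force: [0.0, 0.5, 0.4]
width: 84.0
gripper_force: 0.0
```

>>> arm_command(series=[100,0,0,-1,0,100,0,0,-3,0,100,0,0,-5,0,100,0,0,-7,0,100,0,0,-8.5,0])

```text
clock: 27.17
eef_pos: [623.0, 240.6, 99.1]
tool_rot: [-3.141, 0.001, 0.767]
force: [0.3, 0.5, 0.4]
width: 85.5
gripper_force: 0.0
```

```bash
python3 plan.py 477.8,-79.9,100,86.2
```

```text
now 27.17 [623.  240.6  99.1] [-1.80e+02  1.00e-01  4.39e+01] w 85.5 F [0.3 0.5 0.4] 0.0
  xyz [-16.35   6.51  -0.04] turn -21.1
  xyz [-17.59   0.17  -0.04] turn -21.1
```

>>> arm_command(series=[100,-2.4,1,0,-3,100,-5.6,2.2,0,-7,100,-9.2,3.7,0,-12,100,-12.8,5.1,0,-16.5,100,-16.3,6.5,0,-21.1])

```text
clock: 27.58
eef_pos: [549.2, 78.8, 97.9]
tool_rot: [-3.14, 0.002, 1.139]
force: [0.7, -0.7, -0.2]
width: 85.5
gripper_force: 0.0
```

>>> arm_command(series=[100,-4,0.1,0,-4.8,100,-8,0.1,0,-9.6,100,-12,0.1,0,-14.4,100,-15.6,0.2,0,-18.6,100,-17.6,0.2,0,-21.1])

```text
clock: 28.0
eef_pos: [475.0, -85.0, 97.9]
tool_rot: [-3.137, 0.005, 1.502]
force: [0.0, -0.6, -0.5]
width: 85.4
gripper_force: 0.0
```

>>> arm_command(series=[100,0,0,0,0,100,0,0,0,0,100,0,0,0,0,100,0,0,0,0,100,0,0,0,0])

```text
clock: 28.42
eef_pos: [478.3, -78.6, 97.8]
tool_rot: [-3.14, 0.001, 1.505]
force: [0.3, 0.6, -0.5]
width: 85.1
gripper_force: 0.0
```

>>> arm_command(series=[100,0,0,1,0,100,0,0,2,0,100,0,0,2.5,0,100,0,0,3,0,100,0,0,3,0])

```text
clock: 28.83
eef_pos: [476.5, -79.8, 66.2]
tool_rot: [-3.136, 0.001, 1.504]
force: [-0.6, 0.4, 0.0]
width: 85.3
gripper_force: 0.0
```

```bash
python3 plan.py 477.8,-79.9,9.5,86.2
```

```text
now 28.83 [476.5 -79.8  66.2] [-1.797e+02  1.000e-01  8.620e+01] w 85.3 F [-0.6  0.4  0. ] 0.0
  xyz [-0.    0.13  5.67] turn -0.0
```

>>> arm_command(series=[100,0,0,1.5,0,100,0,0,3,0,100,0,0,4.5,0,100,0,0,5.5,0,100,0,0,5.8,0])

```text
clock: 29.25
eef_pos: [476.5, -80.0, 8.3]
tool_rot: [-3.137, 0.001, 1.504]
force: [0.2, -0.1, -0.2]
width: 85.4
gripper_force: 0.0
```

>>> arm_command(series=[100,0,0,0,0,100,0,0,0,0,15,0,0,0,0,15,0,0,0,0,15,0,0,0,0])

```text
clock: 29.67
eef_pos: [477.7, -80.3, 10.2]
tool_rot: [-3.14, 0.001, 1.503]
force: [0.3, -0.2, 0.3]
width: 51.5
gripper_force: 0.0
```

>>> arm_command(series=[15,0,0,0,0,15,0,0,0,0,15,0,0,0,0,15,0,0,0,0,15,0,0,0,0])

```text
clock: 30.08
eef_pos: [477.7, -80.2, 10.2]
tool_rot: [-3.14, 0.002, 1.503]
force: [-0.7, -0.9, 5.8]
width: 24.4
gripper_force: 59.6
```

>>> arm_command(series=[15,0,0,-1,0,15,0,0,-3,0,15,0,0,-5,0,15,0,0,-7,0,15,0,0,-8,0])

```text
clock: 30.5
eef_pos: [477.9, -80.1, 91.2]
tool_rot: [-3.14, 0.001, 1.503]
force: [0.1, -0.3, -3.2]
width: 24.4
gripper_force: 59.8
```

```bash
python3 plan.py 698.5,8,88,11
```

```text
now 30.5 [477.9 -80.1  91.2] [-1.799e+02  1.000e-01  8.610e+01] w 24.4 F [ 0.1 -0.3 -3.2] 59.8
  xyz [3.43 7.14 0.11] turn 25.0
  xyz [6.13 5.02 0.11] turn 25.0
  xyz [7.67 1.95 0.11] turn 25.0
```

>>> arm_command(series=[15,0.5,1.1,0,4,15,1.2,2.5,0,9,15,1.9,4,0,14,15,2.7,5.6,0,19.5,15,3.4,7.1,0,25])

```text
clock: 30.92
eef_pos: [550.9, -50.6, 88.8]
tool_rot: [-3.139, 0.003, 1.062]
force: [0.4, -0.4, -3.9]
width: 24.5
gripper_force: 59.8
```

>>> arm_command(series=[15,1.2,1,0,5,15,2.4,2,0,10,15,3.7,3,0,15,15,4.9,4,0,20,15,6.1,5,0,25])

```text
clock: 31.33
eef_pos: [623.7, -21.3, 88.1]
tool_rot: [-3.14, 0.005, 0.626]
force: [-0.0, 0.1, -3.6]
width: 24.3
gripper_force: 59.7
```

>>> arm_command(series=[15,1.8,0.5,0,6,15,3.7,0.9,0,12,15,5.5,1.4,0,18,15,6.9,1.8,0,22.5,15,7.7,2,0,25])

```text
clock: 31.75
eef_pos: [698.8, 9.0, 87.7]
tool_rot: [3.141, 0.003, 0.192]
force: [0.7, 0.3, -2.7]
width: 24.3
gripper_force: 59.7
```

>>> arm_command(series=[15,0,0,0,0,15,0,0,0,0,15,0,0,0,0,15,0,0,0,0,15,0,0,0,0])

```text
clock: 32.17
eef_pos: [697.1, 6.9, 88.8]
tool_rot: [3.141, 0.004, 0.194]
force: [-0.5, 0.1, -1.9]
width: 24.1
gripper_force: 59.7
```

>>> arm_command(series=[15,0,0,2,0,15,0,0,4,0,15,0,0,5.8,0,15,0,0,6.6,0,15,0,0,6.8,0])

```text
clock: 32.58
eef_pos: [695.9, 7.1, 19.0]
tool_rot: [-3.142, 0.007, 0.194]
force: [-0.5, -0.0, -3.5]
width: 24.6
gripper_force: 59.7
```

>>> arm_command(series=[15,0,0,0,0,15,0,0,0,0,15,0,0,0,0,15,0,0,0,0,15,0,0,0,0])

```text
clock: 33.0
eef_pos: [698.2, 7.5, 21.8]
tool_rot: [3.141, 0.002, 0.194]
force: [-0.4, 0.5, -3.6]
width: 24.2
gripper_force: 59.7
```

```bash
python3 plan.py 698.5,8,14.2,11
```

```text
now 33.0 [698.2   7.5  21.8] [1.80e+02 1.00e-01 1.11e+01] w 24.2 F [-0.4  0.5 -3.6] 59.7
  xyz [ 0.03 -0.04  0.76] turn 0.1
```

>>> arm_command(series=[15,0,0,0.2,0,15,0,0,0.4,0,15,0,0,0.6,0,15,0,0,0.7,0,15,0,0,0.7,0])

```text
clock: 33.42
eef_pos: [697.6, 7.5, 15.3]
tool_rot: [3.141, 0.003, 0.194]
force: [-3.8, -0.3, 7.1]
width: 24.3
gripper_force: 60.9
```

>>> arm_command(series=[15,0,0,0,0,60,0,0,0,0,80,0,0,0,0,100,0,0,0,0,100,0,0,0,0])

```text
clock: 33.83
eef_pos: [697.8, 7.5, 13.8]
tool_rot: [3.141, 0.003, 0.194]
force: [-0.1, 0.5, 0.3]
width: 71.7
gripper_force: 0.0
```

>>> arm_command(series=[100,0,0,-1,0,100,0,0,-3,0,100,0,0,-6,0,100,0,0,-9,0,100,0,0,-12,0])

```text
clock: 34.25
eef_pos: [697.9, 7.6, 135.6]
tool_rot: [3.141, 0.003, 0.194]
force: [0.1, 0.1, 0.2]
width: 85.4
gripper_force: 0.0
```

```bash
python3 plan.py 540,-401,100,60 540,-401,180,60
```

```text
now 34.25 [697.9   7.6 135.6] [180.    0.2  11.1] w 85.4 F [0.1 0.1 0.2] 0.0
  xyz [-7.79 12.35  1.19] turn -16.3
  xyz [-10.94   9.67   1.19] turn -16.3
  xyz [-13.22   6.21   1.19] turn -16.3
  xyz [ 0.  0. -8.] turn -0.0
```

>>> arm_command(series=[100,-3,1.6,-1,0,100,-7,3.2,-2,0,100,-11,4.8,-3,0,100,-14,6.4,-4,0,100,-17,7.6,-5,0])

```text
clock: 34.67
eef_pos: [543.7, -102.0, 185.7]
tool_rot: [3.14, 0.004, 0.193]
force: [-0.1, -1.2, -0.7]
width: 85.0
gripper_force: 0.0
```

>>> arm_command(series=[100,-3,1.6,0,0,100,-5,3.2,0,0,100,-7,4.8,0,0,100,-8,5.6,0,0,100,-8,6,0,0])

```text
clock: 35.08
eef_pos: [477.1, -176.2, 185.3]
tool_rot: [3.14, 0.004, 0.19]
force: [-0.4, 0.4, 0.5]
width: 85.0
gripper_force: 0.0
```

```bash
cat > chk.py <<'E'
from h import *
import sys
p,d=viewer.get_image("top");cv2.imwrite("pics/%s.png"%sys.argv[1],p[:,:,::-1])
c=cv2.resize(p[90:225,120:440,::-1],None,fx=2.5,fy=2.5,interpolation=cv2.INTER_CUBIC);cv2.imwrite("pics/%sc.png"%sys.argv[1],c)
for k,q in {"sq":(161,158),"bar":(249,131),"mount":(329,159),"disc":(405,192)}.items():
    try: print(k,blob("top",p,q,10,90),blob("top",p,q,26,248))
    except Exception as e: print(k,e)
E
python3 chk.py t3; python3 plan.py
```

```text
sq [622.6 240.1 622.5 240.2  73.7  73.5  44.1] [622.3 241.2 622.2 241.5  39.6  39.9  44.4]
bar [698.6   8.1 698.7   8.1 115.3  60.   10.9] [696.4   7.9 696.7   7.8  81.3  27.1  10.8]
mount [ 619.9 -206.1  619.8 -206.2   63.    62.7   43.9] [ 617.1 -206.9  617.2 -206.7   31.6   32.    88.7]
disc [ 530.7 -402.4  532.2 -403.8  149.9  148.4   89.6] [ 575.  -374.3  578.1 -375.7   90.3   16.6   80.3]
now 35.13 [ 479.3 -175.7  185.3] [1.799e+02 1.000e-01 1.100e+01] w 85.0 F [ 0.4 -0.3  0.4] 0.0
```

View pics/t3c.png

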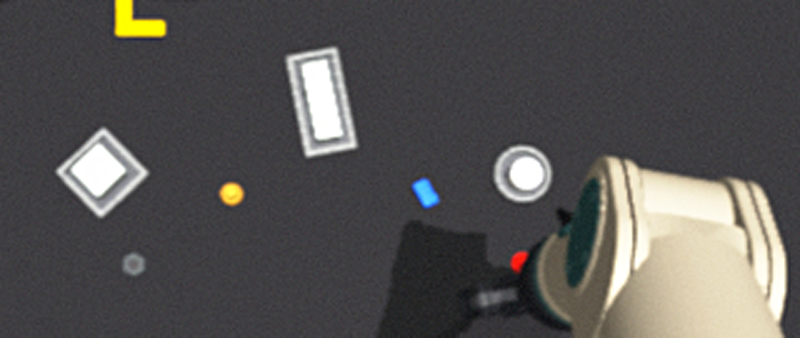

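The square, bar and mount sit well in their nests. The mount, at (526,174) in the crop, is within about 3 mm. I'll measure the disc more carefully from t2, where it was unobstructed.

```bash
python3 - <<'E'
from h import *
p=cv2.imread("pics/t2.png")[:,:,::-1].copy()
for t in(200,240,250):print(blob("top",p,(406,192),26,t))
p=cv2.imread("pics/top0.png")[:,:,::-1].copy()
g=cv2.cvtColor(p,cv2.COLOR_RGB2GRAY)
for n,q in {"dN":(404,192),"mN":(329,159),"bN":(249,131),"sN":(161,158)}.items():
    x,y=q;c=cv2.resize(g[y-28:y+28,x-28:x+28],None,fx=4,fy=4,interpolation=cv2.INTER_CUBIC)
    # floor region: hole inside the bright rim
    m=(c>178).astype(np.uint8);cs,h=cv2.findContours(m,cv2.RETR_CCOMP,cv2.CHAIN_APPROX_NONE)
    ins=[a for a,hh in zip(cs,h[0]) if hh[3]>=0]
    a=max(ins,key=cv2.contourArea) if ins else None
    if a is not None:
        w=ray("top",(a.reshape(-1,2)+.5)/4-.5+[x-28,y-28],8).astype(np.float32);print(n,np.round(cv2.minAreaRect(w)[0],1),np.round(cv2.minAreaRect(w)[1],1))
E
```

```text
[ 528.8 -405.2  528.4 -405.2   54.5   52.5   87.5]
[ 528.7 -404.5  528.6 -404.9   51.3   49.3   87.7]
[ 528.6 -404.2  528.7 -404.7   50.8   47.9   89.7]
dN [ 531.2 -402.6] [70.5 70.1]
mN [ 620.7 -207.1] [49.9 48.9]
bN [700.1   8.1] [100.4  44.3]
sN [623.8 241.2] [59.1 59.2]
```

All four samples are within about 3–4 mm of their recess centres, with 9 mm of clearance. One last height check (flat = 26 mm at the top), then hand in.

```bash
python3 - <<'E'
from fit import *
from cell import workorder
p,d=viewer.get_image("scene")
ok=True
for k,(x,y,z) in {"sq":(622.3,241.2,26),"bar":(696.5,8,26),"mount":(617,-207,26),"disc":(528.7,-404.6,26)}.items():
    m=M["scene"];u,v=cv2.projectPoints(np.float64([[x,y,z]]),cv2.Rodrigues(m["R"])[0],m["t"],m["mtx"],m["dist_coeffs"])[0].ravel().round().astype(int)
    P,g=pts("scene",u-3,u+4,v-3,v+4,p,d);A=np.c_[P[:,:2]-P[:,:2].mean(0),np.ones(len(P))];c=np.linalg.lstsq(A,P[:,2],rcond=None)[0]
    print(k,(u,v),P[:,2].mean().round(1),"slope",c[:2].round(2));ok&=abs(P[:,2].mean()-26)<5
t,_=viewer.get_image("top");a=cv2.imread("pics/top0.png")[:,:,::-1]
print("bottle diff",np.abs(t[185:215,65:105].astype(int)-a[185:215,65:105]).mean())
if ok: print(workorder.finish_job())
E
```

```text
sq (np.int64(322), np.int64(244)) 28.4 slope [0.14 0.  ]
bar (np.int64(238), np.int64(246)) 26.3 slope [0.05 0.05]
mount (np.int64(180), np.int64(211)) 24.2 slope [0.34 0.16]
disc (np.int64(136), np.int64(179)) 25.2 slope [0.03 0.01]
bottle diff 3.024722222222222
the job is handed in; nothing more can be done
None
```

The job is handed in: all four samples are in their own nests, lying at nest-floor height and about 2–4 mm off centre, with the square and bar lined up, and the bottle has not moved.

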